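Index the bur stand three stations

ROBOT

A 6-joint arm with a two-finger parallel gripper is mounted at the origin on the work surface. World frame = base frame: x ahead of the robot, y to its left, z up, the work surface at z = 0. Lengths are in m, angles in rad, forces in N, time in s.
With the tool pointing down it reaches from about 0.4 to 0.825 m from the base axis. Payload 7 kg.
Tool frame: the origin (TCP) lies midway between the tips of the shut fingers; the grasp point (between the pads) lies 19 mm behind it; z points along the fingers, y is the line along which they close (so a half turn about z gives the same grasp; the last joint's range is limited). The gripper opens to 88 mm and grips with 3 to 60 N. Pads are 19 mm wide; open, the fingers measure 130 mm over their backs; the gripper's body (78 mm by 193 mm) begins 47 mm behind the grasp point.
Start: joints at [1.556, 0.359, 0.012, 0, -1.224, -0.288], TCP at [0.201, 0.644, 0.227] pointing down, gripper open.
Joint ranges: [-3.07, 3.07], [-1.43, 2.12], [-1.02, 1.25], [-3.03, 1.67], [-3.05, -0], [-3.03, 3.03]. Speed limits (rad/s): [2.39, 2.39, 3.01, 3.14, 3.14, 3.14].

INTERFACE

Orientations are given as [roll, pitch, yaw] about the fixed x, y, z axes, in that order (R = Rz(yaw) Ry(pitch) Rx(roll)).
In Python, from station import telemetry, eyes, ticket, recognise, trace gives the robot as it stands. The module is installed in compiled form; this text tells all that it offers.
- The arm moves only by the tool servo_tool, never from a script. Its argument "series" is a list that holds one entry, the list of rows, each a list of 4 numbers: the shift along the tool's x, y, z in mm, then the turn about the tool's z in rad. In form: [[[x, y, z, roll], ...]]. A call has exactly 10 rows; each row shifts and turns the commanded pose from where the row before left it, along the tool's axes as they then stand; what a row does not reach is not made up. A row lasts 1/12 s, in which the tool goes at most 41.7 mm and 7.16 degrees, less where a joint would pass 70% of its speed; a pose out of reach is approached as far as the arm can. A call is refused whole if a number of a shift passes 41.7 or a number of a turn 0.125, either way. A call with a gripper value outside its range is refused whole. "claw" is the gripper's target within -1 to 1 (shut at 1, half-way at 0, fully open at -1), set as the call begins (left out, the last holds). The fingers move at their own pace and stop on an object; "grip_force" is the grip in N (left out, the last holds). Time passes only in rows, so rows that do not move let the fingers close, or fill a call up. It gives the time, the measured TCP pose, the force, the opening and the grip force at its end, in the units of the state.
- telemetry.get_state(): the state, without advancing time (a new reading comes with each control period).
- eyes.grab_frame(name): name is "side" or "top"; returns the picture (480x640x3 uint8, red, green, blue); there is no depth.
- eyes.calibration(name): a dict with "mtx" (3x3 intrinsics, pixels), "k1" (the pictures are not rectified: a ray, as slopes to the right and down, at radius r is drawn at 1 + k1 r^2 times it, then the intrinsics apply), "rvec" (rotation vector, rad) and "tvec" (3), from world to camera coordinates, as OpenCV has them. Camera axes: x right, y down, z forward; pixel columns grow to the right and rows downward; lengths in m; the calibration is good to about 2 mm. A picture is of the moment at which its call begins. calibration takes no time and is no camera call.
- ticket.job_done(): hands the job in; it is judged then, once.
Trained networks look in the newest picture that a camera, given by its name, has taken for a name from the list of things; names that differ only in an ending like _2 or _b are one class to them, and where a whole thing is asked for, a point or a joint stands for the part that bears it (a point fixed in the world has none). Each returns a list of dicts, best first, with "conf" (0 to 1); they miss things now and then, are a little off and sometimes report something else, mostly with a low value. They report only what shows in the picture. A call takes as long as a camera call.
- recognise(camera, name): "position" ([x, y, z] in m, in world coordinates, good to about 4 mm: the middle of the surface that is visible of it).
- trace(camera, name): "mask" (480x640 bool, what is visible of it).
The state is a dict: "t": time; "q": joint angles; "qd": joint speeds; "joint_efforts": joint torques, N m; "eef_pos": TCP position; "ee_rot": TCP orientation; "force": force on the tool from outside, world axes, zero at the start; "moment": the same for the moment, N m; "width": finger opening in m; "gripper_force": force on a finger pad.
Only numpy, scipy, OpenCV 4.12 (cv2) and the standard library are available. Lean on these libraries where they do the work, as an engineer would, in place of code of your own. Each camera call takes 0.05 s, during which the arm holds its last target. There are 200 camera calls.

TASK

On the jeweller's bench, press the orange lever of the ratchet bur stand fully down three times, letting it spring right back up after each press, so that the red-collared bur comes round to the brass pointer. Three presses, no more, and leave the stand with the blue lever alone.

Things in the scene. Friction and masses are not known exactly. Their poses are not given: they have to be found in the camera images.
- orange_pad (a point): Centre of the top of the round orange press pad (42 mm wide, 12 mm thick) at the end of the sprung lever, 72 mm above the bench at rest, 42 mm when fully down (then tilted 20 degrees): press straight down 30 mm on its middle. Its x axis points along the lever to the stand, z up out of the pad. Left or right on the bench, the lever within 30 degrees of pointing at the robot's side.
- orange_lever (a joint): Angle of the orange lever, 85 mm from hinge to pad: 0 at rest (up), 0.35 rad at its lower stop. A spring returns it; the push at the pad grows from about 3.5 to 7 N. A full press turns the carousel one station by a ratchet, on the downstroke after a little free play; it must come right up to catch the next.
- orange_carousel (a joint): Angle of the 92 mm wooden bur carousel on the same fixed dark stand (108 mm square), its axis 150 mm from the pad, bur tops 109 mm above the bench. 0 at the start, grows anticlockwise from above, one station = 30 degrees = 0.524 rad. The red-collared bur starts three stations before the brass pointer (on the side away from the lever).
- blue_lever (a joint): Angle of the lever of the other stand, of the same size and shape but with a blue pad and a green-collared bur, on the other half of the bench, its pad at least 110 mm from the orange pad: 0 at rest (up), 0.35 rad fully down. Not to be pressed.

How it is judged:
On the way, in this order (a step that is already met when the one before it is completed fails the run):
1. first full press of the orange lever: the carousel turns on to station 1 (value of joint orange_lever above 0.28 rad and value of joint orange_carousel between 0.349 and 0.699 rad), for 0.04 s.
2. the orange lever is let right up again, the carousel stays at station 1 (value of joint orange_lever below 0.06 rad and value of joint orange_carousel between 0.349 and 0.699 rad), for 0.04 s.
3. second full press of the orange lever: the carousel turns on to station 2 (value of joint orange_lever above 0.28 rad and value of joint orange_carousel between 0.872 and 1.222 rad), for 0.04 s.
4. the orange lever is let right up again, the carousel stays at station 2 (value of joint orange_lever below 0.06 rad and value of joint orange_carousel between 0.872 and 1.222 rad), for 0.04 s.
5. third full press of the orange lever: the carousel turns on to station 3 (value of joint orange_lever above 0.28 rad and value of joint orange_carousel between 1.396 and 1.746 rad), for 0.04 s.
At the end, for the whole second after the job is handed in: The carousel of the orange-lever stand stands three stations on from its start (within 10 degrees), the red-collared bur at the brass pointer; the orange lever has sprung back up (within 0.06 rad) and the blue lever is up (value of joint each of orange_lever, blue_lever below 0.06 rad and value of joint orange_carousel between 1.396 and 1.746 rad); the robot touches nothing.
It fails at once if the blue lever is pressed (value of joint blue_lever above 0.1 rad).
It fails at once if the carousel is turned past the third station (a fourth press) (value of joint orange_carousel above 1.771 rad).
It also fails if it takes over 40 s, if anything falls off the work surface, if the arm or the gripper's body presses on something with over 40 N, if the wrist force passes 120 N, or if a joint passes its speed limit or range.

## Working session

There is one attempt and no reset: what is moved stays moved. The work goes in short steps, Python scripts to look and compute and a tool call to move; the robot and the scene stay as the last step left them, time stands still between calls to the robot, and variables do not carry over. Pictures are saved under pics/ and viewed, at most 10 in all, crops included, and the job is handed in when it is done.

Besides the shell and the picture viewer there is one more tool, called after "Request:" by a JSON object that holds its "op" and its "data", one argument or row to a line. servo_tool: Moves the arm, as the interface text tells. Its arguments: {"type":"object","properties":{"series":{"type":"array"},"claw":{"type":"number"},"grip_force":{"type":"number"}},"required":["series"]}

```bash
mkdir -p pics; python3 - <<'E'
from station import telemetry, eyes, recognise
import cv2
for c in ("top","side"):
    im=eyes.grab_frame(c); cv2.imwrite(f"pics/{c}0.png",im[:,:,::-1])
    for n in ("orange_pad","blue_lever","orange_carousel"):
        print(c,n,[(r["position"],r["conf"]) for r in recognise(c,n)][:3])
s=telemetry.get_state()
print(s["t"],s["eef_pos"],s["ee_rot"],s["force"],s["width"])
E
```

```text
top orange_pad [([0.5181, 0.1675, 0.0633], 0.64)]
top blue_lever [([0.5556, -0.1983, 0.0697], 0.73)]
top orange_carousel [([0.6473, 0.1837, 0.0827], 0.8), ([0.554, -0.1978, 0.0666], 0.72)]
side orange_pad []
side blue_lever [([0.5468, -0.2023, 0.0686], 0.65)]
side orange_carousel [([0.6464, 0.1726, 0.086], 0.6)]
0.4 [0.201256   0.64422503 0.22639136] [ 3.14133747e+00  8.24916273e-06 -3.02834810e-01] [-0.42448895  0.47053459 -0.14824929] 0.08751509363369424
```

View pics/top0.png

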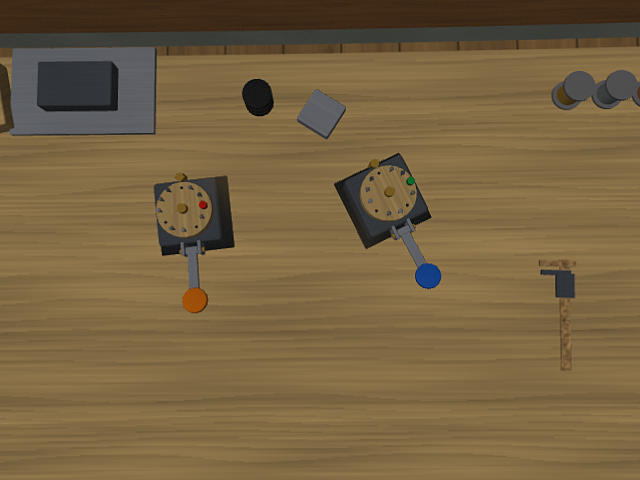

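View pics/side0.png

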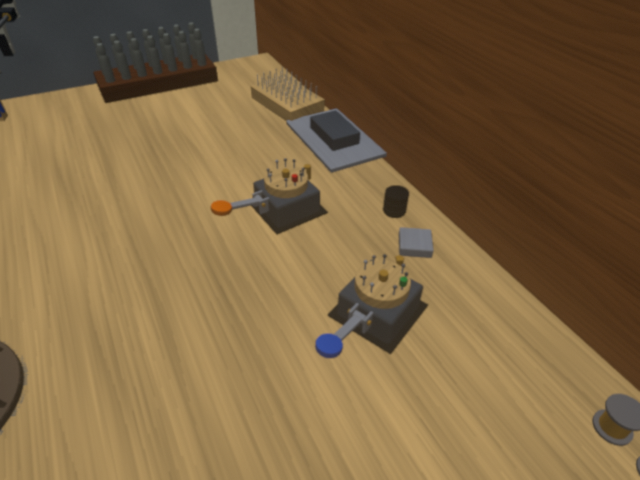

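The top view shows the orange pad at about (195,300), its stand at (183,208) and the red bur at (203,205). The blue pad is at (428,276), well clear. In the side view the orange pad is at (221,207) and the blue pad at (329,345). Next I'll triangulate the orange pad.

```bash
cat > h.py <<'E'
import numpy as np, cv2
from station import eyes
def ray(c,uv):
    k=eyes.calibration(c); R=cv2.Rodrigues(np.array(k["rvec"],float))[0]; t=np.array(k["tvec"],float).ravel()
    p=cv2.undistortPoints(np.array([[uv]],float),np.array(k["mtx"],float),np.array([k["k1"],0,0,0,0.]))[0,0]
    return -R.T@t, R.T@np.array([*p,1])
def onz(c,uv,z):
    o,d=ray(c,uv); return o+d*(z-o[2])/d[2]
def blob(c,im,lo,hi,box):
    m=cv2.inRange(cv2.cvtColor(im,cv2.COLOR_RGB2HSV),lo,hi); k=np.zeros_like(m); x0,y0,x1,y1=box; k[y0:y1,x0:x1]=m[y0:y1,x0:x1]
    M=cv2.moments(k,True); return (M["m10"]/M["m00"],M["m01"]/M["m00"]),M["m00"]
E
python3 - <<'E'
from h import *
for c,box in (("top",(170,275,220,325)),("side",(200,195,240,220))):
    im=cv2.imread(f"pics/{c}0.png")[:,:,::-1].copy()
    uv,n=blob(c,im,(5,170,90),(18,255,255),box); print(c,uv,n,onz(c,uv,.072),onz(c,uv,.069))
print("hub",onz("top",(182,208),.095))
E
```

```text
top (194.0123203285421, 299.7535934291581) 487.0 [0.50295173 0.1694838  0.072     ] [0.50286903 0.17015049 0.069     ]
side (220.746887966805, 207.21991701244812) 241.0 [0.5013501  0.16619176 0.072     ] [0.50222124 0.16987365 0.069     ]
hub [0.65077462 0.18533618 0.095     ]
```

Request:
{"op": "servo_tool", "data": {
  "series": [
    [[0, 0, 0, -0.1025], [0, 0, 0, -0.1025], [0, 0, 0, -0.1025], [0, 0, 0, -0.1025], [15.5, 31.5, 0, 0], [15.5, 31.5, 0, 0], [15.5, 31.5, 0, 0], [15.5, 31.5, 0, 0], [15.5, 31.5, 0, 0], [15.5, 31.5, 0, 0]]
  ],
  "claw": 1
}}

```text
t: 1.23
eef_pos: [0.3146, 0.4648, 0.2267]
ee_rot: [-3.141, -0.0, 0.108]
force: [0.5, 1.4, 0.6]
width: 0.027
gripper_force: 0.0
```

Request:
{"op": "servo_tool", "data": {
  "series": [
    [[15.5, 31.5, 0, 0], [15.5, 31.5, 0, 0], [15.5, 31.5, 0, 0], [15.5, 31.5, 0, 0], [15.5, 31.5, 0, 0], [15.5, 31.5, 0, 0], [15.5, 31.5, 5, 0], [15.5, 31.5, 10, 0], [15.5, 31.5, 10, 0], [0, 0, 0, 0]]
  ]
}}

```text
t: 2.07
eef_pos: [0.4838, 0.1947, 0.1997]
ee_rot: [3.14, 0.003, 0.103]
force: [-1.2, 0.3, -1.4]
width: 0.0005
gripper_force: 0.0
```

Request:
{"op": "servo_tool", "data": {
  "series": [
    [[8, 14, 0, 0], [8, 13.5, 10, 0], [0, 0, 20, 0], [0, 0, 25, 0], [0, 0, 25, 0], [0, 0, 15, 0], [0, 0, 10, 0], [0, 0, 0, 0], [0, 0, 0, 0], [0, 0, 0, 0]]
  ]
}}

```text
t: 2.9
eef_pos: [0.5026, 0.1743, 0.0977]
ee_rot: [-3.141, -0.002, 0.108]
force: [0.3, -0.6, 0.3]
width: 0.0
gripper_force: 0.0
```

```bash
python3 - <<'E'
from h import *
from station import telemetry
a=eyes.grab_frame("top")[200:360,110:290]; b=eyes.grab_frame("side")[130:270,180:340]
A=cv2.resize(a,(400,356),interpolation=2);B=cv2.resize(b,(400,356),interpolation=2)
cv2.imwrite("pics/near.png",np.hstack([A,B])[:,:,::-1])
s=telemetry.get_state(); print(s["t"],s["eef_pos"],s["ee_rot"],s["force"])
E
```

```text
3.0 [0.50255457 0.1743213  0.09780467] [-3.14049659e+00 -1.93703404e-03  1.07445664e-01] [-0.47973722  1.22901006  0.2266174 ]
```

View pics/near.png

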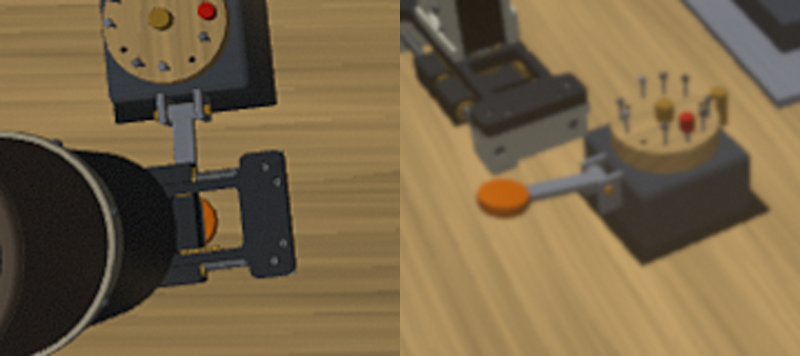

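Seen from the side, the shut fingertips sit directly above the orange pad, at crop (500,165) with the pad at (503,197). The stand and carousel are clear of the gripper. First press, in steps.

Request:
{"op": "servo_tool", "data": {
  "series": [
    [[0, 5, 5, 0], [0, 0, 10, 0], [0, 0, 10, 0], [0, 0, 8, 0], [0, 0, 6, 0], [0, 0, 5, 0], [0, 0, 3, 0], [0, 0, 2, 0], [0, 0, 0, 0], [0, 0, 0, 0]]
  ]
}}

```text
t: 3.83
eef_pos: [0.5014, 0.1682, 0.0467]
ee_rot: [3.14, 0.002, 0.107]
force: [-4.6, 0.2, 5.3]
width: 0.0002
gripper_force: 3.4
```

```bash
cat >> h.py <<'E'
def look(tag):
    from station import telemetry
    t=eyes.grab_frame("top"); sd=eyes.grab_frame("side")
    m=cv2.inRange(cv2.cvtColor(t[160:260,140:245].copy(),cv2.COLOR_RGB2HSV),(0,180,90),(4,255,255)); M=cv2.moments(m,True)
    if M["m00"]>5:
        p=onz("top",(M["m10"]/M["m00"]+140,M["m01"]/M["m00"]+160),.10); d=p-onz("top",(182,208),.10)
        print("red",p[:2],np.degrees(np.arctan2(d[1],d[0])),np.hypot(*d[:2]),M["m00"])
    A=cv2.resize(t[150:310,130:310],(400,356),interpolation=2);B=cv2.resize(sd[130:270,180:340],(400,356),interpolation=2)
    cv2.imwrite(f"pics/{tag}.png",np.hstack([A,B])[:,:,::-1])
    s=telemetry.get_state(); print(s["t"],s["eef_pos"],s["force"])
E
python3 - <<'E'
from h import *
d=onz("top",(203,205),.10)-onz("top",(182,208),.10); print("start",np.degrees(np.arctan2(d[1],d[0])))
look("p1")
E
```

```text
start -82.4116032615066
red [0.67114735 0.1570913 ] -52.01250276105734 0.0342720560432446 42.0
3.9333 [0.50142222 0.16817737 0.04676008] [-4.76916674 -0.45958824  5.47465117]
```

View pics/p1.png

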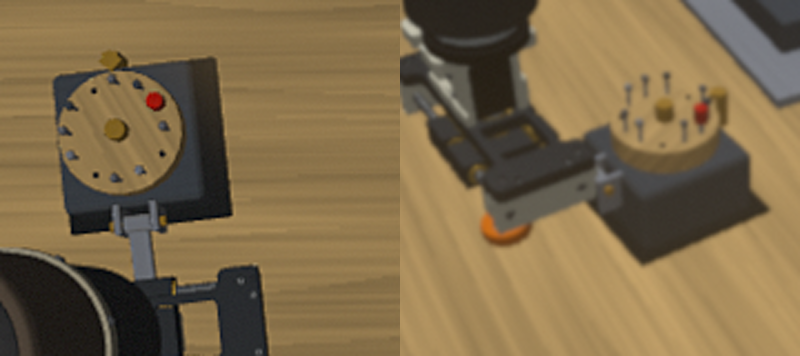

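The red bur has moved on by 30° (-82° to -52°), at crop (155,101), and the lever is down. Now release.

Request:
{"op": "servo_tool", "data": {
  "series": [
    [[0, 0, -5, 0], [0, 0, -8, 0], [0, 0, -10, 0], [0, 0, -10, 0], [0, 0, -7, 0], [0, 0, 0, 0], [0, 0, 0, 0], [0, 0, 0, 0], [0, 0, 0, 0], [0, 0, 0, 0]]
  ]
}}

```text
t: 4.77
eef_pos: [0.5021, 0.1685, 0.0871]
ee_rot: [3.141, 0.001, 0.107]
force: [0.1, -0.3, 0.3]
width: 0.0003
gripper_force: 0.0
```

```bash
python3 -c "
from h import *
look('r1')"
```

```text
red [0.67107435 0.15697567] -52.22737611776719 0.03431849892894719 41.0
4.8667 [0.50220797 0.16860958 0.08716107] [-0.378895    0.03217089 -0.86337152]
```

View pics/r1.png

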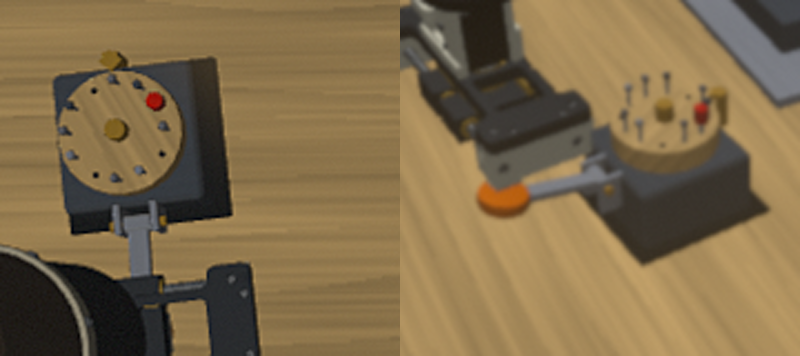

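The lever is back up, with the orange pad at crop (503,197) as at rest, and the red bur has stayed at station 1. Second press and release.

Request:
{"op": "servo_tool", "data": {
  "series": [
    [[0, 0, 7, 0], [0, 0, 10, 0], [0, 0, 9, 0], [0, 0, 7, 0], [0, 0, 5, 0], [0, 0, 2.5, 0], [0, 0, 0, 0], [0, 0, 0, 0], [0, 0, 0, 0], [0, 0, 0, 0]]
  ]
}}

```text
t: 5.7
eef_pos: [0.5017, 0.1685, 0.0462]
ee_rot: [3.141, 0.002, 0.107]
force: [-4.8, 1.2, 6.2]
width: 0.0006
gripper_force: 3.4
```

```bash
python3 -c "
from h import *
look('p2')"
```

```text
red [0.6841456  0.17168221] -20.017572476698227 0.03628436377001373 38.0
5.8 [0.50167277 0.16851411 0.04623388] [-3.056679    1.14152721  6.09338371]
```

Request:
{"op": "servo_tool", "data": {
  "series": [
    [[0, 0, -5, 0], [0, 0, -8, 0], [0, 0, -10, 0], [0, 0, -10, 0], [0, 0, -7, 0], [0, 0, 0, 0], [0, 0, 0, 0], [0, 0, 0, 0], [0, 0, 0, 0], [0, 0, 0, 0]]
  ]
}}

```text
t: 6.63
eef_pos: [0.5021, 0.1685, 0.0866]
ee_rot: [3.141, 0.001, 0.107]
force: [0.7, 1.0, 0.3]
width: 0.0001
gripper_force: 0.0
```

```bash
python3 -c "
from h import *
look('r2')"
```

```text
red [0.68438041 0.17139816] -20.309518961158094 0.03660269884491693 40.0
6.7333 [0.50220616 0.16859266 0.08665004] [ 0.25805711 -0.23040229 -0.02122816]
```

Station 2 holds after the release. Third press.

Request:
{"op": "servo_tool", "data": {
  "series": [
    [[0, 0, 7, 0], [0, 0, 10, 0], [0, 0, 9, 0], [0, 0, 7, 0], [0, 0, 5, 0], [0, 0, 2, 0], [0, 0, 0, 0], [0, 0, 0, 0], [0, 0, 0, 0], [0, 0, 0, 0]]
  ]
}}

```text
t: 7.57
eef_pos: [0.5017, 0.1685, 0.0462]
ee_rot: [3.141, 0.001, 0.107]
force: [-4.5, 1.2, 6.5]
width: 0.0004
gripper_force: 3.4
```

```bash
python3 -c "
from h import *
look('p3')"
```

```text
red [0.68804619 0.18953952] 8.143855500447048 0.038379973717147645 40.0
7.6667 [0.50167192 0.16854632 0.04621392] [-4.49058348  0.8742359   6.0464624 ]
```

Third station reached. Release and retreat up.

Request:
{"op": "servo_tool", "data": {
  "series": [
    [[0, 0, -5, 0], [0, 0, -8, 0], [0, 0, -12, 0], [0, 0, -20, 0], [0, 0, -20, 0], [0, 0, -20, 0], [0, 0, -10, 0], [0, 0, 0, 0], [0, 0, 0, 0], [0, 0, 0, 0]]
  ]
}}

```text
t: 8.5
eef_pos: [0.5017, 0.1684, 0.141]
ee_rot: [3.141, 0.001, 0.107]
force: [0.1, 0.0, -0.4]
width: 0.0005
gripper_force: 0.0
```

```bash
python3 -c "
from h import *
look('r3')"
```

```text
red [0.68800407 0.18941805] 7.973000164623335 0.038321245118280375 40.0
8.6 [0.50177753 0.16831131 0.14082212] [ 0.91796255 -0.18913555  0.33226397]
```

View pics/r3.png

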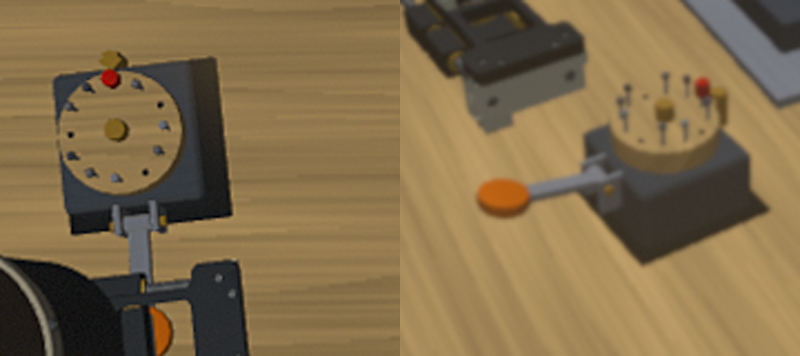

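The red bur, at crop (110,78), is at the brass pointer (112,60). The lever is up and the gripper is clear of it.

```bash
python3 -c "
from station import ticket
print(ticket.job_done())"
```

```text
the job is handed in; nothing more can be done
None
```

I pressed the orange lever fully down three times, and it sprang back up after each press. The red-collared bur is now at the brass pointer, the blue lever's stand was left alone, and the job is handed in (no verdict was returned).

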